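Press a doll blank into the V-cradle against its sprung stop

TASK

Take the round linden doll blank out of the dark wooden saddle and lay it lengthwise in the green V-cradle, its end against the red sprung stop, pushing the stop in through its whole stroke. Finish while still gripping the blank and holding it there: stop fully in, blank pressed down firmly onto both steel faces of the V, ready for centre-marking. Leave the doll bottom, the lid, the paint pot and the bowl of pegs where they are.

Things in the scene. Friction and masses are not known exactly. Their poses are not given: they have to be found in the camera images.
- blank: Pale linden cylinder, 40 mm diameter, 160 mm long, about 0.1 kg, a thin brown ring near each end. Origin at its middle, on its axis; its x axis runs along the cylinder (either end may lead; it may be rolled about x). At the start it lies level in the saddle, its axis 41 mm above the bench.
- saddle: Dark wooden saddle fixed to the bench, 150 mm long (x), 60 mm wide: a 6 mm base plate with two pairs of blocks 25 mm high, 18 mm long, at x = -60 and +60 mm, that carry the blank; between x = -51 and +51 mm only the plate lies under the blank, so fingers fit there. Origin under its centre on the bench, x along the blank.
- cradle: Green V-cradle fixed to the bench: base plate x -73..153 mm, 80 mm wide, 10 mm thick; two V-supports, each 20 mm long (x), 64 mm wide, 72 mm high, centred at x = -52 and +52 mm, the 84 mm between them free for the fingers; the stop's post at x 110..140 mm, 100 mm high, 50 mm wide. Origin on the bench under the middle of the two supports; x along the V towards the stop, z up.
- seat (a point): Where the blank's middle is when it is fully seated in the V and the stop is fully in: 75 mm above the cradle's origin. Axes as the cradle's. The V is 90 degrees, open to the top; the blank's axis then lies along the cradle's x.
- v_left: The polished, slippery steel V faces on the cradle's +y side (one on each support, sloping 45 degrees), touching the blank along one line. Same origin and axes as the cradle. A downward push of 10 to 20 N presses the blank well onto both faces.
- v_right: The steel V faces on the cradle's -y side, likewise.
- stop_tip (a point): Centre of the smooth, slippery face of the red stop button (20 mm diameter, faces the cradle's -x), at the height of the seated blank's axis. At rest it is 68 mm from the cradle's origin along x, fully in 80 mm.
- stop (a joint): Travel of the sprung stop (m): 0 at rest, 0.012 fully in, where it meets a hard end. It moves along the cradle's +x; the spring needs 3 N to start and 6.6 N fully in, and it springs back if let go.
- doll_bottom: Bystander: hollow linden doll bottom, 72 mm wide, 60 mm high. Origin under its centre.
- lid: Bystander: turned beech lid with a knob, 72 mm wide, 38 mm high. Origin under its centre.
- paint_pot: Bystander: tin pot of blue paint, 68 mm wide, 65 mm high. Origin under its centre.
- peg_bowl: Bystander: orange bowl of pegs, 100 mm wide, 45 mm high. Origin under its centre.
Mind the look-alikes: they are no part of the job. Several things have the shape of the saddle; the one meant has the colours described above.

How it is judged:
By the outcome, as a careful person would: the job done as asked, in the order asked, and still so for the second after the job is handed in, while the arm keeps its last pose, push and grip.
It also fails if it takes over 45 s, if anything falls off the work surface, if the arm or the gripper's body presses on something with over 40 N, if the wrist force passes 120 N, or if a joint passes its speed limit or range.

ROBOT

A 7-joint arm with a two-finger parallel gripper is mounted at the origin on the work surface. World frame = base frame: x ahead of the robot, y to its left, z up, the work surface at z = 0. Lengths are in m, angles in rad, forces in N, time in s.
With the tool pointing down it reaches from about 0.4 to 0.85 m from the base axis. Payload 10.4 kg.
Tool frame: the origin (TCP) lies on the centre line of the jaws, within the pads' length; the fingertips stand 11 mm ahead of it and the grasp point (between the pads) lies 8 mm behind it (tip_reach is the distance from the TCP to the fingertips, in m); z points along the fingers, y is the line along which they close (so a half turn about z gives the same grasp; the last joint's range is limited). The gripper opens to 85 mm and grips with 20 to 120 N. Pads are 22 mm wide; open, the fingers measure 114 mm over their backs; the gripper's body (76 mm by 85 mm) begins 54 mm behind the grasp point. The pads swing forward as they close: fully open they stand 13 mm farther back than shut.
Start: joints at [1.312, 0.332, -0.065, 1.46, 0.022, 1.35, -0.088], TCP at [0.146, -0.608, 0.242] pointing down, gripper open.
Joint ranges: [-2.6, 2.6], [-0.5, 2.12], [-1.47, 1.34], [0.16, 2.42], [-1.27, 4.41], [0.06, 2.06], [-2.6, 2.6]. Speed limits (rad/s): [2.22, 2.22, 2.79, 2.79, 3.14, 3.14, 3.14].

INTERFACE

Orientations are given as a unit quaternion [x, y, z, w].
In Python, from workcell import get_obs, camera, hand_in, tip_reach gives the robot as it stands. The module is installed in compiled form; this text tells all that it offers.
- The arm moves only by the tool move_arm, never from a script. Its argument "plan" is a list of rows, each an object with "delta_pos": the shift along the tool's x, y, z in normalised numbers (1 is 0.8 m), a list of three; "turn": the turn, a rotation vector about the tool's x, y, z in parts of the range, where 1.0 means 2 rad, a list of three; "fingers": the closure, from 0 (fully open) to 1 (shut). A call has 1 to 12 rows; each row is the pose to reach, as a shift and turn from the pose commanded when the call began, along the tool's axes at that moment; what a row does not reach only later rows make up. A row lasts 1/8 s, in which the tool goes at most 62.5 mm and 10.7 degrees, less where a joint would pass 70% of its speed; a pose out of reach is approached as far as the arm can. A call with a gripper value outside its range is refused whole. The fingers move at their own pace and stop on an object; "force" is the grip in N (left out, the last holds). Time passes only in rows, so rows that repeat a pose let the fingers close. It gives the time, the measured TCP pose, the force, the opening and the grip force at its end, in the units of the state.
- get_obs(): the state, without advancing time (a new reading comes with each control period).
- camera(name): name is "scene" or "top"; returns a dict with "color" (400x640x3 uint8, red, green, blue), "range_z" (400x640 float32, m along the optical axis (not along the pixel's ray), 0 where there is no reading), "fx", "fy", "cx", "cy" (pixels), "R" (3x3) and "t" (3): a world point X has camera coordinates R X + t. Camera axes: x right, y down, z forward; pixel columns grow to the right and rows downward; lengths in m; the calibration is good to about 2 mm. A picture is of the moment at which its call begins.
- hand_in(): hands the job in; it is judged then, once.
The state is a dict: "clock": time; "joint_pos": joint angles; "joint_velocities": joint speeds; "tau": joint torques, N m; "position": TCP position; "ee_rot": TCP orientation; "ft_force": force on the tool from outside, world axes, zero at the start; "torque": the same for the moment, N m; "grip_width": opening from 0.0 (shut) to 1.0 (fully open); "grasp_force": force on a finger pad.
Only numpy, scipy, OpenCV 4.12 (cv2) and the standard library are available. Lean on these libraries where they do the work, as an engineer would, in place of code of your own. Each camera call takes 0.05 s, during which the arm holds its last target. There are 200 camera calls.

## Working session

There is one attempt and no reset: what is moved stays moved. The work goes in short steps, Python scripts to look and compute and a tool call to move; the robot and the scene stay as the last step left them, time stands still between calls to the robot, and variables do not carry over. Pictures are saved under pics/ and viewed, at most 10 in all, crops included, and the job is handed in when it is done.

Besides the shell and the picture viewer there is one more tool, called as a command line: name --argument value ..., lists and objects as JSON in quotes. move_arm: Moves the arm, as the interface text tells. Its arguments: {"type":"object","properties":{"plan":{"type":"array","items":{"type":"object","properties":{"delta_pos":{"type":"array","items":{"type":"number"}},"turn":{"type":"array","items":{"type":"number"}},"fingers":{"type":"number"}}}},"force":{"type":"number"}},"required":["plan"]}

```bash
mkdir -p pics
cat > h.py <<'E'
import numpy as np,cv2
from workcell import get_obs,camera,hand_in,tip_reach
def pts(c):
    v,u=np.mgrid[0:400,0:640];z=c["range_z"]
    P=np.stack([(u-c["cx"])/c["fx"]*z,(v-c["cy"])/c["fy"]*z,z],-1)
    return (P-np.array(c["t"]))@np.array(c["R"])
E
python3 - <<'E'
from h import *
o=get_obs();print({k:np.round(v,3) for k,v in o.items()})
for n in("scene","top"):
    c=camera(n);cv2.imwrite(f"pics/{n}0.png",c["color"][...,::-1]);np.savez(f"{n}0.npz",**c)
    print(n,c["fx"],np.round(c["R"],3).tolist(),np.round(c["t"],3))
E
```

```text
{'clock': np.float64(0.0), 'joint_pos': array([ 1.312,  0.333, -0.065,  1.461,  0.022,  1.35 , -0.089]), 'joint_velocities': array([-0.002,  0.001,  0.   ,  0.   ,  0.001,  0.001,  0.002]), 'tau': array([ 0.0000e+00, -6.2545e+01,  4.9000e-02, -3.9160e+01,  1.6000e-02,
        1.0000e-02, -0.0000e+00]), 'position': array([ 0.146, -0.607,  0.242]), 'ee_rot': array([ 0.993,  0.118, -0.   , -0.001]), 'ft_force': array([ 0.034, -0.048, -0.124]), 'torque': array([-0.004, -0.016,  0.032]), 'grasp_force': np.float64(0.0), 'grip_width': np.float64(1.002)}
scene 392.8091035649698 [[0.283, 0.959, 0.011], [0.752, -0.215, -0.623], [-0.595, 0.184, -0.782]] [-0.159 -0.375  1.335]
top 498.8584019671876 [[-0.026, -1.0, -0.004], [-0.987, 0.026, -0.161], [0.161, -0.0, -0.987]] [0.024 0.554 1.109]
```

View pics/scene0.png

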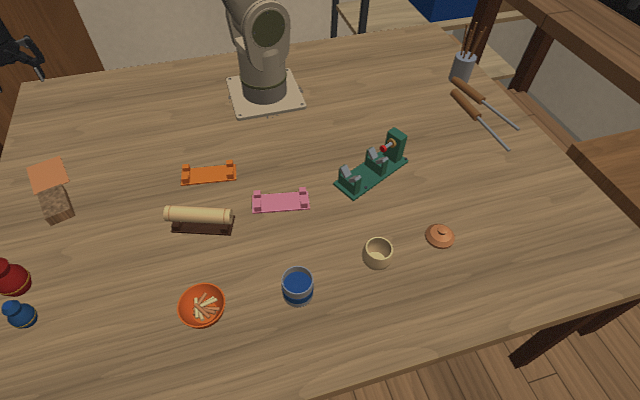

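View pics/top0.png

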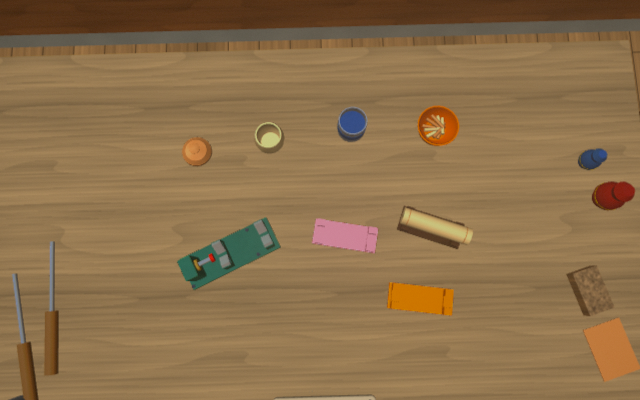

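The scene view shows the blank in a dark saddle at (199,220), the green cradle at (372,163) and its red button at (385,148). In the top view the blank is at (436,226), the cradle at (230,253) and the red tip at (211,258).
Saddle-shaped things in the top view are orange (420,298), pink (345,236) and dark brown (432,230). The dark brown one under the blank fits the description, and I'll confirm it in a crop.

Run:
```python
from h import *
L=lambda n:dict(np.load(n+"0.npz"))
T=L("top");S=L("scene")
crop=T["color"][180:330,170:490,::-1];cv2.imwrite("pics/crop.png",cv2.resize(crop,None,fx=2.5,fy=2.5,interpolation=cv2.INTER_CUBIC)[:600,:800])
for n,c,roi in(("top",T,(390,480,200,255)),("scene",S,(160,240,200,240))):
    P=pts(c);hsv=cv2.cvtColor(c["color"],cv2.COLOR_RGB2HSV)
    u0,u1,v0,v1=roi
    m=np.zeros((400,640),bool);m[v0:v1,u0:u1]=1
    m&=(P[...,2]>.04)&(P[...,2]<.08)&(c["range_z"]>0)
    q=P[m];xy=q[:,:2];ct=xy.mean(0)
    w,V=np.linalg.eigh(np.cov(xy.T));d=V[:,1];s=(xy-ct)@d;pp=(xy-ct)@V[:,0]
    lo,hi=np.percentile(s,[.5,99.5]);plo,phi=pp.min(),pp.max()
    print(n,"blank n",len(q),"ctr",ct+d*(lo+hi)/2+V[:,0]*(plo+phi)/2,"len",hi-lo,"w",phi-plo,"ang",np.degrees(np.arctan2(d[1],d[0])),"zmax",np.percentile(q[:,2],98))
    g=(hsv[...,0]>65)&(hsv[...,0]<95)&(hsv[...,1]>100)&(c["range_z"]>0)
    g=cv2.morphologyEx(g.astype(np.uint8),cv2.MORPH_OPEN,np.ones((3,3)))>0
    for lab,mm in(("plate",g&(abs(P[...,2]-.01)<.006)),("post",g&(P[...,2]>.094)),("allgreen",g)):
        q=P[mm];
        if len(q)<5: print(lab,len(q));continue
        r=cv2.minAreaRect(q[:,:2].astype(np.float32)*1000);print(lab,len(q),r,"zmed",np.median(q[:,2]),"mean",q.mean(0))
    r=((hsv[...,0]<6)|(hsv[...,0]>174))&(hsv[...,1]>170)&(hsv[...,2]>100)&(P[...,1]>0)&(P[...,1]<.5)&(P[...,2]>.05)&(c["range_z"]>0)
    print("red",r.sum(),P[r].mean(0),P[r].min(0),P[r].max(0))
    b=np.linalg.norm(P[...,:2]-P[g].mean(0)[:2],axis=-1)<.15
    st=b&(hsv[...,1]<50)&(P[...,2]>.045)&(c["range_z"]>0)
    k,lab,stt,cc=cv2.connectedComponentsWithStats(st.astype(np.uint8))
    for i in range(1,k):
        if stt[i,4]>15:print("steel",stt[i],P[lab==i].mean(0),P[lab==i].max(0)[2],P[lab==i].min(0)[2])
```

```text
top blank n 1225 ctr [ 0.49037212 -0.26972321] len 0.15905318639922605 w 0.040406343330574745 ang 70.2813897796404 zmax 0.06326844895219998
plate 1596 ((436.531982421875, 220.1060333251953), (76.6905517578125, 187.03366088867188), 25.048444747924805) zmed 0.009990505350497418 mean [0.44011188 0.20326284 0.01001101]
post 289 ((406.4227600097656, 285.11517333984375), (49.09389114379883, 28.68268585205078), 22.361434936523438) zmed 0.09967621914458487 mean [0.40589846 0.284838   0.09940779]
allgreen 1912 ((436.531982421875, 220.1060333251953), (76.6905517578125, 187.03366088867188), 25.048444747924805) zmed 0.010556175747279824 mean [0.43461403 0.21619488 0.0237693 ]
red 30 [0.4279765  0.23690005 0.08277678] [0.42039271 0.23087879 0.0752427 ] [0.43584204 0.24289835 0.08808468]
steel [254 220  13  14 118] [0.49638916 0.13184274 0.06167571] 0.0752517823619083 0.045016100861373705
steel [261 234  12  14  99] [0.46444639 0.11714875 0.06341305] 0.07234083269178725 0.05081162601258323
steel [212 240  14  15 122] [0.4530155  0.22596179 0.0619297 ] 0.07530481044448294 0.04522168229822527
steel 
[... 802 characters left out ...]
59375) zmed 0.011699499705976371 mean [0.45247877 0.21194264 0.02352878]
red 17 [0.43041667 0.239764   0.08268886] [0.42151416 0.23354773 0.0732153 ] [0.43672891 0.244668   0.08648821]
steel [385 142   8   6  26] [0.41899996 0.25962591 0.07845549] 0.08366593852254495 0.0530427692417897
steel [367 147  11  13  90] [0.42211714 0.21178981 0.06145859] 0.07380248079744978 0.046617972884898655
steel [375 156  13   8  60] [0.45610124 0.22487225 0.06392595] 0.07428501453029493 0.045755621161395615
steel [339 165  12  13  94] [0.46605982 0.11757917 0.0622607 ] 0.07566701900426878 0.04961605410493544
steel [348 175  13   8  60] [0.49977431 0.13106065 0.06444647] 0.07376429752851076 0.04868660530352227
```

View pics/crop.png

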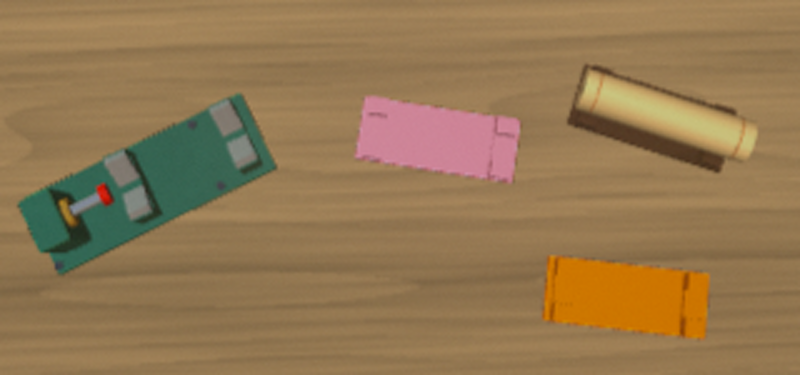

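The crop confirms it: the blank lies in the dark brown saddle (crop 650,120), and the pink and orange saddles are empty decoys. Cradle origin comes out near (0.4595, 0.1717) with yaw 115°, and the blank at (0.4905, -0.2695) with yaw 70.5°.

```bash
cat >> h.py <<'E'
from scipy.spatial.transform import Rotation as Ro
def go(p,yaw):
    """delta_pos, turn (tool frame) from the measured pose to TCP p, tool down, tool x at yaw deg"""
    o=get_obs();R=Ro.from_quat(o["ee_rot"]);a=np.radians(yaw)/2
    G=Ro.from_quat([np.cos(a),np.sin(a),0,0])
    print("pos",np.round(o["position"],4),"F",np.round(o["ft_force"],2),"w",o["grip_width"],"t",o["clock"])
    print("dpos",np.round(R.inv().apply(np.array(p)-o["position"]),4),"turn",np.round((R.inv()*G).as_rotvec(),4))
E
python3 -c "
from h import *
print(tip_reach if not callable(tip_reach) else tip_reach())
go([.4905,-.2695,.14],70.5)"
```

```text
0.011
pos [ 0.1459 -0.6074  0.2416] F [-0.56 -0.39 -0.36] w 0.9976068710947358 t 0.1
dpos [ 0.414  -0.2479  0.1019] turn [-1.200e-03 -5.000e-04 -9.946e-01]
```

The manual's scale: shifts go in shares of 0.8 m and turns go in shares of 2 rad. Converting my numbers, 0.414 m / 0.8 = 0.5175, -0.248 m / 0.8 = -0.31, -0.995 rad / 2 = -0.4975.

move_arm --plan '[{"delta_pos":[0.5175,-0.31,0.0625],"turn":[0,0,-0.4975],"fingers":0},{"delta_pos":[0.5175,-0.31,0.0625],"turn":[0,0,-0.4975],"fingers":0},{"delta_pos":[0.5175,-0.31,0.0625],"turn":[0,0,-0.4975],"fingers":0},{"delta_pos":[0.5175,-0.31,0.0625],"turn":[0,0,-0.4975],"fingers":0},{"delta_pos":[0.5175,-0.31,0.0625],"turn":[0,0,-0.4975],"fingers":0},{"delta_pos":[0.5175,-0.31,0.0625],"turn":[0,0,-0.4975],"fingers":0},{"delta_pos":[0.5175,-0.31,0.0625],"turn":[0,0,-0.4975],"fingers":0},{"delta_pos":[0.5175,-0.31,0.0625],"turn":[0,0,-0.4975],"fingers":0},{"delta_pos":[0.5175,-0.31,0.1275],"turn":[0,0,-0.4975],"fingers":0},{"delta_pos":[0.5175,-0.31,0.1275],"turn":[0,0,-0.4975],"fingers":0},{"delta_pos":[0.5175,-0.31,0.1275],"turn":[0,0,-0.4975],"fingers":0},{"delta_pos":[0.5175,-0.31,0.1275],"turn":[0,0,-0.4975],"fingers":0}]' --force 80

```text
clock: 1.6
position: [0.4912, -0.2709, 0.1423]
ee_rot: [0.817, 0.577, 0.0, 0.001]
ft_force: [0.1, 0.8, 0.9]
grip_width: 0.999
grasp_force: 0.0
```

```bash
python3 -c "
from h import *
go([.4905,-.2695,.031],70.5)"
```

```text
pos [ 0.4912 -0.2709  0.1423] F [0.05 0.77 0.94] w 0.9989155123980741 t 1.6
dpos [ 0.0012 -0.0014  0.1113] turn [ 0.0027  0.0008 -0.001 ]
```

Scaled: 0.111 m / 0.8 = 0.1388, 0.05 m / 0.8 = 0.0625.

move_arm --plan '[{"delta_pos":[0.0013,-0.0013,0.0625],"turn":[0,0,0],"fingers":0},{"delta_pos":[0.0013,-0.0013,0.1125],"turn":[0,0,0],"fingers":0},{"delta_pos":[0.0013,-0.0013,0.1388],"turn":[0,0,0],"fingers":0},{"delta_pos":[0.0013,-0.0013,0.1388],"turn":[0,0,0],"fingers":0},{"delta_pos":[0.0013,-0.0013,0.1388],"turn":[0,0,0],"fingers":0}]'

```text
clock: 2.22
position: [0.491, -0.2693, 0.0311]
ee_rot: [0.817, 0.577, 0.0, 0.001]
ft_force: [0.4, 0.1, -0.3]
grip_width: 1.0
grasp_force: 0.0
```

Run:
```python
from h import *
go([.4905,-.2695,.031],70.5)
c=camera("top");cv2.imwrite("pics/pick.png",cv2.resize(c["color"][160:280,360:520,::-1],None,fx=4,fy=4))
```

```text
pos [ 0.491  -0.2693  0.0311] F [ 0.44  0.07 -0.27] w 0.9997579403604118 t 2.225
dpos [-0.0003 -0.0004  0.0001] turn [ 0.0025  0.0006 -0.0002]
```

View pics/pick.png

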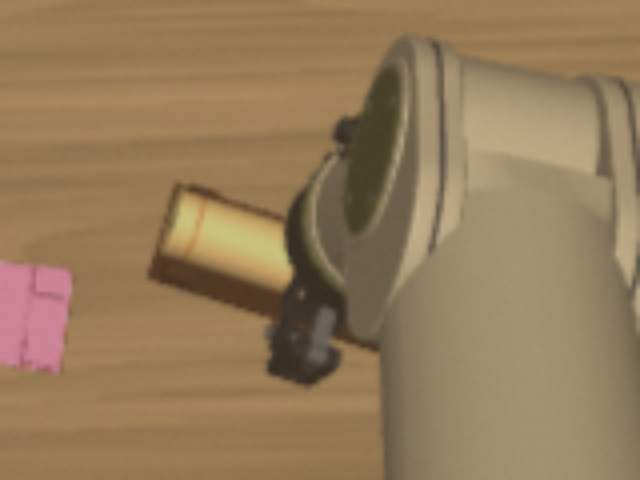

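The gripper straddles the blank: its free end shows at (185,220) and a finger at (305,340). Now I close.

move_arm --plan '[{"delta_pos":[0,0,0],"turn":[0,0,0],"fingers":1},{"delta_pos":[0,0,0],"turn":[0,0,0],"fingers":1},{"delta_pos":[0,0,0],"turn":[0,0,0],"fingers":1},{"delta_pos":[0,0,0],"turn":[0,0,0],"fingers":1},{"delta_pos":[0,0,0],"turn":[0,0,0],"fingers":1},{"delta_pos":[0,0,0],"turn":[0,0,0],"fingers":1}]' --force 80

```text
clock: 3.02
position: [0.4896, -0.2686, 0.0299]
ee_rot: [0.817, 0.577, -0.0, -0.0]
ft_force: [-5.3, 2.0, 8.9]
grip_width: 0.449
grasp_force: 79.1
```

```bash
python3 -c "
from h import *
go([.4905,-.2695,.2],70.5);print(get_obs()['grasp_force'])"
```

```text
pos [ 0.4896 -0.2686  0.0299] F [-5.31  1.97  8.88] w 0.4488585000132758 t 3.025
dpos [-0.0007  0.001  -0.1701] turn [-0.0009  0.0004  0.0002]
79.08514022827148
```

Scaled: -0.14 m / 0.8 = -0.175, -0.12 m / 0.8 = -0.15.

move_arm --plan '[{"delta_pos":[0,0,-0.025],"turn":[0,0,0],"fingers":1},{"delta_pos":[0,0,-0.075],"turn":[0,0,0],"fingers":1},{"delta_pos":[0,0,-0.15],"turn":[0,0,0],"fingers":1},{"delta_pos":[0,0,-0.175],"turn":[0,0,0],"fingers":1},{"delta_pos":[0,0,-0.175],"turn":[0,0,0],"fingers":1},{"delta_pos":[0,0,-0.175],"turn":[0,0,0],"fingers":1}]'

```text
clock: 3.78
position: [0.4894, -0.2683, 0.1684]
ee_rot: [0.817, 0.577, -0.0, -0.001]
ft_force: [-0.6, 0.8, -1.5]
grip_width: 0.444
grasp_force: 80.6
```

Run:
```python
from h import *
u=np.array([np.cos(np.radians(115)),np.sin(np.radians(115))]);O=np.array([.4595,.1717])
go([*(O-.03*u),.14],115);print(get_obs()['grasp_force'])
c=camera("scene");P=pts(c);hsv=cv2.cvtColor(c["color"],cv2.COLOR_RGB2HSV)
cv2.imwrite("pics/lift.png",cv2.resize(c["color"][100:260,100:320,::-1],None,fx=3,fy=3))
```

```text
pos [ 0.4894 -0.2683  0.1684] F [-0.6   0.82 -1.53] w 0.44449790847908904 t 3.775
dpos [ 0.3835 -0.1539  0.0287] turn [-1.300e-03 -7.000e-04 -7.763e-01]
80.60688257217407
```

View pics/lift.png

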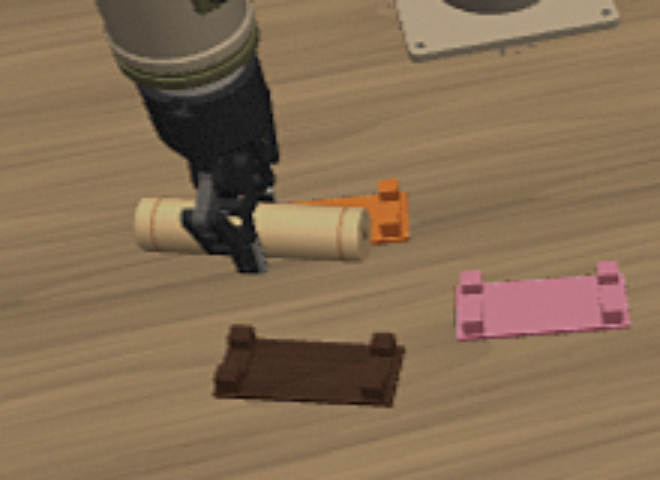

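The blank is level and held near its middle (250,228), and the dark saddle is empty.

Scaled: 0.383 m / 0.8 = 0.4788, 0.37 m / 0.8 = 0.4625, -0.776 rad / 2 = -0.388.

move_arm --plan '[{"delta_pos":[0.05,-0.02,0],"turn":[0,0,-0.05],"fingers":1},{"delta_pos":[0.1125,-0.045,0],"turn":[0,0,-0.1],"fingers":1},{"delta_pos":[0.175,-0.07,0],"turn":[0,0,-0.15],"fingers":1},{"delta_pos":[0.2375,-0.095,0],"turn":[0,0,-0.2],"fingers":1},{"delta_pos":[0.3,-0.12,0],"turn":[0,0,-0.25],"fingers":1},{"delta_pos":[0.3625,-0.145,0],"turn":[0,0,-0.3],"fingers":1},{"delta_pos":[0.425,-0.17,0],"turn":[0,0,-0.35],"fingers":1},{"delta_pos":[0.4625,-0.185,0],"turn":[0,0,-0.388],"fingers":1},{"delta_pos":[0.4788,-0.1925,0],"turn":[0,0,-0.388],"fingers":1},{"delta_pos":[0.4788,-0.1925,0],"turn":[0,0,-0.388],"fingers":1},{"delta_pos":[0.4788,-0.1925,0],"turn":[0,0,-0.388],"fingers":1}]'

```text
clock: 5.2
position: [0.4728, 0.1421, 0.1689]
ee_rot: [0.539, 0.842, -0.0, -0.0]
ft_force: [0.6, 0.4, -1.7]
grip_width: 0.44
grasp_force: 80.7
```

```bash
cat > m.py <<'E'
from h import *
import sys
u=np.array([np.cos(np.radians(115)),np.sin(np.radians(115))]);n=np.array([-u[1],u[0]]);O=np.array([.4595,.1717])
def see(name,z0):
    c=camera(name);P=pts(c);hsv=cv2.cvtColor(c["color"],cv2.COLOR_RGB2HSV)
    m=(hsv[...,0]>8)&(hsv[...,0]<30)&(hsv[...,1]>50)&(hsv[...,2]>110)&(abs(P[...,2]-z0)<.035)&(c["range_z"]>0)
    d=P[...,:2]-O;s=d@u;w=d@n;m&=(abs(s)<.16)&(abs(w)<.06)
    q=P[m];s=s[m];w=w[m]
    print(name,"n",len(q),"s",np.percentile(s,[.5,99.5]),"w",np.percentile(w,[1,99]),"z",np.percentile(q[:,2],[2,98]))
    for a,b in((-.2,-.04),(-.04,.0),(.0,.04),(.04,.2)):
        k=(s>a)&(s<b)
        if k.sum()>10:print("  seg",np.round(s[k].mean(),3),"wmid",np.round((w[k].min()+w[k].max())/2,4),"wr",np.round([w[k].min(),w[k].max()],4),"ztop",np.round(np.percentile(q[k,2],97),4))
    return c
o=get_obs();d=o["position"][:2]-O;print("TCP s,w,z",d@u,d@n,o["position"][2],"F s,w,z",o["ft_force"][:2]@u,o["ft_force"][:2]@n,o["ft_force"][2],"M",o["torque"])
go([*(O-.03*u),.067],115)
E
python3 - <<'E'
from m import *
see("top",.176);c=see("scene",.176)
cv2.imwrite("pics/above.png",cv2.resize(c["color"][60:220,280:480,::-1],None,fx=3.5,fy=3.5))
E
```

```text
TCP s,w,z -0.03244417670641711 0.0004885066949875394 0.16888230050315522 F s,w,z 0.13310868868421166 -0.7283938995136323 -1.7199438135100484 M [-0.0197999  -0.03453599 -0.00407677]
pos [0.4728 0.1421 0.1689] F [ 0.6   0.43 -1.72] w 0.43994368131472616 t 5.2
dpos [0.0025 0.0006 0.1019] turn [-0.0009  0.0004 -0.0034]
top n 367 s [-0.1138474  -0.07564523] w [-0.01697048  0.02082226] z [0.18142301 0.20157533]
  seg -0.095 wmid 0.0008 wr [-0.0196  0.0212] ztop 0.2013
scene n 490 s [-0.11350487  0.04625499] w [-0.01843645  0.01906371] z [0.17767589 0.20198882]
  seg -0.077 wmid 0.0164 wr [-0.0212  0.0541] ztop 0.2018
  seg -0.033 wmid -0.0023 wr [-0.0206  0.016 ] ztop 0.202
  seg 0.044 wmid -0.0038 wr [-0.0184  0.0108] ztop 0.2008
```

View pics/above.png

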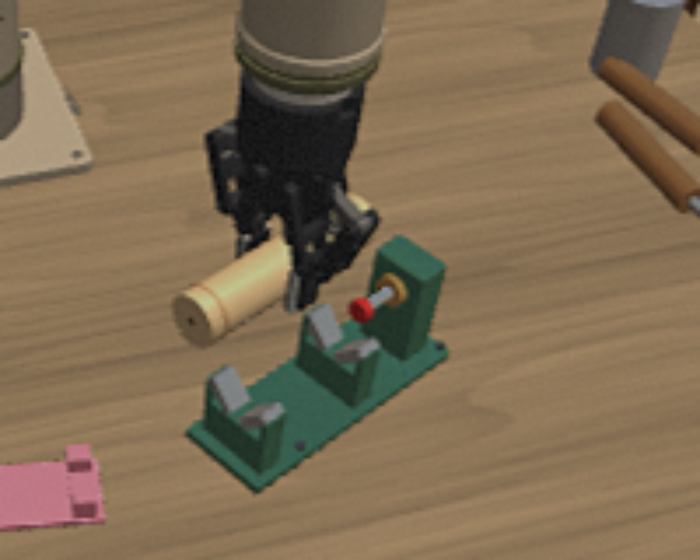

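The blank sits above the cradle, aligned with the V. The red button is at (362,310) and the blank's trailing end at (195,320). The blank's middle is about 1.3 mm behind the TCP and its axis about 11 mm above it.

Scaled: 0.09 m / 0.8 = 0.1125, 0.075 m / 0.8 = 0.0938, -0.003 rad / 2 = -0.0015.

move_arm --plan '[{"delta_pos":[0.0125,0.0006,0.025],"turn":[0,0,-0.0015],"fingers":1},{"delta_pos":[0.0125,0.0006,0.0625],"turn":[0,0,-0.0015],"fingers":1},{"delta_pos":[0.0125,0.0006,0.0938],"turn":[0,0,-0.0015],"fingers":1},{"delta_pos":[0.0125,0.0006,0.1125],"turn":[0,0,-0.0015],"fingers":1},{"delta_pos":[0.0125,0.0006,0.1125],"turn":[0,0,-0.0015],"fingers":1},{"delta_pos":[0.0125,0.0006,0.1125],"turn":[0,0,-0.0015],"fingers":1}]'

```text
clock: 6.05
position: [0.4695, 0.1532, 0.0802]
ee_rot: [0.536, 0.844, 0.0, 0.0]
ft_force: [-0.1, -0.4, -1.1]
grip_width: 0.444
grasp_force: 80.7
```

Run:
```python
from m import *
see("top",.088);c=see("scene",.088)
```

```text
TCP s,w,z -0.021001362381867304 -0.0011886394217962611 0.0801684904819165 F s,w,z -0.3234613952106541 0.24687736789369846 -1.112417973306013 M [-0.00194399 -0.07152853  0.02799006]
pos [0.4695 0.1532 0.0802] F [-0.09 -0.4  -1.11] w 0.4436372439626456 t 6.05
dpos [-0.009  -0.0012  0.0132] turn [0.0012 0.0004 0.0023]
top n 309 s [-0.10281447  0.1105338 ] w [-0.01847527  0.01891287] z [0.08296662 0.11202986]
  seg -0.086 wmid 0.0001 wr [-0.0188  0.0191] ztop 0.1119
  seg 0.107 wmid 0.0002 wr [-0.0112  0.0117] ztop 0.0901
scene n 446 s [-0.10227081  0.1134161 ] w [-0.01985561  0.01720529] z [0.08457242 0.11356589]
  seg -0.072 wmid -0.0007 wr [-0.0205  0.019 ] ztop 0.1131
  seg -0.03 wmid -0.0038 wr [-0.0218  0.0142] ztop 0.1131
  seg 0.074 wmid 0.0055 wr [-0.0141  0.025 ] ztop 0.1134
```

Scaled: 0.016 m / 0.8 = 0.02, 0.015 m / 0.8 = 0.0188.

move_arm --plan '[{"delta_pos":[0,-0.0006,0.0075],"turn":[0,0,0],"fingers":1},{"delta_pos":[0,-0.0006,0.015],"turn":[0,0,0],"fingers":1},{"delta_pos":[0,-0.0006,0.0188],"turn":[0,0,0],"fingers":1},{"delta_pos":[0,-0.0006,0.02],"turn":[0,0,0],"fingers":1},{"delta_pos":[0,-0.0006,0.02],"turn":[0,0,0],"fingers":1},{"delta_pos":[0,-0.0006,0.02],"turn":[0,0,0],"fingers":1}]'

```text
clock: 6.9
position: [0.4688, 0.1531, 0.0646]
ee_rot: [0.536, 0.844, -0.0, 0.001]
ft_force: [-6.7, -2.7, 20.3]
grip_width: 0.448
grasp_force: 83.2
```

```bash
python3 -c "from m import *"
```

```text
TCP s,w,z -0.02080725549765574 -0.0005824966983421949 0.06455788206066891 F s,w,z 0.42860222301992756 7.192711558535645 20.27266045191512 M [-0.55178841  1.38990573 -0.33398832]
pos [0.4688 0.1531 0.0646] F [-6.7  -2.65 20.27] w 0.4482948435942551 t 6.9
dpos [-0.0092 -0.0006 -0.0024] turn [0.0005 0.0009 0.0021]
```

Scaled: 0.018 m / 0.8 = 0.0225, -0.001 m / 0.8 = -0.0013.

move_arm --plan '[{"delta_pos":[0,-0.0013,-0.0006],"turn":[0,0,0],"fingers":1},{"delta_pos":[0.0038,-0.0013,-0.0006],"turn":[0,0,0],"fingers":1},{"delta_pos":[0.0075,-0.0013,-0.0006],"turn":[0,0,0],"fingers":1},{"delta_pos":[0.0113,-0.0013,-0.0006],"turn":[0,0,0],"fingers":1},{"delta_pos":[0.015,-0.0013,-0.0006],"turn":[0,0,0],"fingers":1},{"delta_pos":[0.0188,-0.0013,-0.0006],"turn":[0,0,0],"fingers":1},{"delta_pos":[0.0225,-0.0013,-0.0006],"turn":[0,0,0],"fingers":1},{"delta_pos":[0.0225,-0.0013,-0.0006],"turn":[0,0,0],"fingers":1},{"delta_pos":[0.0225,-0.0013,-0.0006],"turn":[0,0,0],"fingers":1}]'

```text
clock: 8.02
position: [0.4619, 0.1678, 0.0647]
ee_rot: [0.537, 0.844, 0.001, 0.002]
ft_force: [5.6, -4.6, 7.4]
grip_width: 0.446
grasp_force: 81.5
```

```bash
python3 -c "from m import *"
```

```text
TCP s,w,z -0.004520991120292973 -0.0005636943412172905 0.06470795876458611 F s,w,z -6.49089497279072 -3.1355894886540314 7.409288842002366 M [-1.00598769 -1.04430743 -0.16949942]
pos [0.4619 0.1678 0.0647] F [ 5.58 -4.56  7.41] w 0.44641129557565 t 8.025
dpos [-0.0255 -0.0006 -0.0022] turn [0.0029 0.0022 0.0009]
```

move_arm --plan '[{"delta_pos":[0.0025,0.0004,0.0003],"turn":[0,0,0],"fingers":1},{"delta_pos":[0.005,0.0004,0.0005],"turn":[0,0,0],"fingers":1},{"delta_pos":[0.0075,0.0004,0.0005],"turn":[0,0,0],"fingers":1},{"delta_pos":[0.0075,0.0004,0.0005],"turn":[0,0,0],"fingers":1},{"delta_pos":[0.0075,0.0004,0.0005],"turn":[0,0,0],"fingers":1},{"delta_pos":[0.0075,0.0004,0.0005],"turn":[0,0,0],"fingers":1}]'

```text
clock: 8.78
position: [0.4601, 0.1718, 0.0646]
ee_rot: [0.537, 0.843, -0.0, 0.002]
ft_force: [4.0, -10.8, 15.4]
grip_width: 0.448
grasp_force: 82.2
```

Run:
```python
from m import *
see("top",.08);see("scene",.08)
```

```text
TCP s,w,z -0.00015903479564586173 -0.0005759951729332433 0.06461568459641337 F s,w,z -11.456361700493856 0.9543917036599985 15.38980470282306 M [-2.3555011  -0.73628387  0.03939673]
pos [0.4601 0.1718 0.0646] F [  3.98 -10.79  15.39] w 0.44760840909558014 t 8.775
dpos [-0.0299 -0.0006 -0.0022] turn [ 0.002   0.0046 -0.0002]
top n 325 s [-0.0822299   0.11196575] w [-0.02898486  0.01966064] z [0.06480113 0.09787251]
  seg -0.063 wmid -0.0061 wr [-0.0321  0.0199] ztop 0.0967
scene n 436 s [-0.08087635  0.11447048] w [-0.01935406  0.02172043] z [0.07308686 0.09879904]
  seg -0.061 wmid 0.0075 wr [-0.0202  0.0352] ztop 0.0977
  seg -0.021 wmid -0.0023 wr [-0.0204  0.0159] ztop 0.0986
  seg 0.015 wmid -0.0003 wr [-0.0149  0.0144] ztop 0.0973
  seg 0.089 wmid 0.0063 wr [-0.0133  0.0258] ztop 0.0998
```

Scaled: 0.001 m / 0.8 = 0.0013.

move_arm --plan '[{"delta_pos":[0.0013,0,0],"turn":[0,0,0],"fingers":1},{"delta_pos":[0.0013,0,0],"turn":[0,0,0],"fingers":1},{"delta_pos":[0.0013,0,0],"turn":[0,0,0],"fingers":1},{"delta_pos":[0.0013,0,0],"turn":[0,0,0],"fingers":1}]'

```text
clock: 9.38
position: [0.4598, 0.1724, 0.0646]
ee_rot: [0.537, 0.843, -0.0, 0.003]
ft_force: [3.6, -12.3, 14.7]
grip_width: 0.444
grasp_force: 82.2
```

```bash
python3 -c "from m import *"
```

```text
TCP s,w,z 0.0005661449736749308 -0.0005548105977093974 0.06462431610804037 F s,w,z -12.680253475028469 1.9152687803362047 14.713775277235577 M [-2.55002463 -0.89323989 -0.01819705]
pos [0.4598 0.1724 0.0646] F [  3.62 -12.3   14.71] w 0.4443778234088146 t 9.375
dpos [-0.0306 -0.0005 -0.0022] turn [ 0.002   0.0049 -0.0004]
```

Scaled: 0.0015 m / 0.8 = 0.0019, 0.0002 m / 0.8 = 0.0003.

move_arm --plan '[{"delta_pos":[0.0019,0.0003,0],"turn":[0,0,0],"fingers":1},{"delta_pos":[0.0019,0.0003,0],"turn":[0,0,0],"fingers":1},{"delta_pos":[0.0019,0.0003,0],"turn":[0,0,0],"fingers":1},{"delta_pos":[0.0019,0.0003,0],"turn":[0,0,0],"fingers":1},{"delta_pos":[0.0019,0.0003,0],"turn":[0,0,0],"fingers":1}]'

```text
clock: 10.0
position: [0.4593, 0.1736, 0.0646]
ee_rot: [0.537, 0.843, -0.001, 0.003]
ft_force: [3.5, -13.5, 16.2]
grip_width: 0.444
grasp_force: 82.3
```

Run:
```python
from m import *
S0=dict(np.load("scene0.npz"));c=see("scene",.08)
for k in(S0,c):
    h=cv2.cvtColor(k["color"],cv2.COLOR_RGB2HSV);P=pts(k);d=P[...,:2]-O
    r=((h[...,0]<6)|(h[...,0]>174))&(h[...,1]>150)&(h[...,2]>80)&(k["range_z"]>0)&(abs(d@u)<.14)&(abs(d@n)<.04)
    v,x=np.nonzero(r);print("red",len(x),x.mean(),v.mean(),"s",np.sort((d@u)[r]).round(4)[[0,len(x)//2,-1]])
a=np.hstack([cv2.resize(k["color"][115:185,340:410,::-1],(400,400),interpolation=cv2.INTER_CUBIC) for k in(S0,c)])
cv2.imwrite("pics/stop.png",a)
```

```text
TCP s,w,z 0.0018558221528033835 -0.0006005597011802463 0.06463229798375177 F s,w,z -13.709468643524074 2.4918698356894367 16.239012655689237 M [-2.72579978 -0.65317372  0.05810803]
pos [0.4593 0.1736 0.0646] F [  3.54 -13.48  16.24] w 0.4437644702984539 t 10.0
dpos [-0.0319 -0.0006 -0.0022] turn [ 0.0016  0.0052 -0.0005]
scene n 430 s [-0.07911094  0.11253193] w [-0.01895854  0.02397046] z [0.07246192 0.09825113]
  seg -0.06 wmid 0.0072 wr [-0.0189  0.0333] ztop 0.0978
  seg -0.02 wmid -0.0027 wr [-0.0208  0.0155] ztop 0.0981
  seg 0.007 wmid 0.0186 wr [-0.0152  0.0525] ztop 0.1021
  seg 0.088 wmid 0.0059 wr [-0.0141  0.0258] ztop 0.0984
red 33 382.969696969697 148.12121212121212 s [0.0671 0.0721 0.1135]<stdin>:6: RuntimeWarning: Mean of empty slice.
  ret = ret.dtype.type(ret / rcount)
Traceback (most recent call last):
IndexError: index 0 is out of bounds for axis 0 with size 0
```

Scaled: 0.002 m / 0.8 = 0.0025, 0.001 m / 0.8 = 0.0013.

move_arm --plan '[{"delta_pos":[0.0013,0.0003,0],"turn":[0,0,0],"fingers":1},{"delta_pos":[0.0025,0.0003,0],"turn":[0,0,0],"fingers":1},{"delta_pos":[0.0025,0.0003,0],"turn":[0,0,0],"fingers":1},{"delta_pos":[0.0025,0.0003,0],"turn":[0,0,0],"fingers":1},{"delta_pos":[0.0025,0.0003,0],"turn":[0,0,0],"fingers":1}]'

```text
clock: 10.68
position: [0.4589, 0.1743, 0.0646]
ee_rot: [0.538, 0.843, -0.001, 0.003]
ft_force: [4.0, -19.6, 18.6]
grip_width: 0.443
grasp_force: 82.4
```

Run:
```python
from m import *
S0=dict(np.load("scene0.npz"));c=see("scene",.08);t=see("top",.08);np.savez("p1.npz",**c);T0=dict(np.load("top0.npz"))
a=np.hstack([cv2.resize(k["color"][115:185,340:410,::-1],(400,400),interpolation=cv2.INTER_CUBIC) for k in(S0,c)])
cv2.imwrite("pics/stop.png",a)
```

```text
TCP s,w,z 0.002580625789017293 -0.0005890960819503601 0.06459120224375602 F s,w,z -19.447959762157595 4.668691799223718 18.558159392281986 M [-3.71932736 -0.81718427  0.126635  ]
pos [0.4589 0.1743 0.0646] F [  3.99 -19.6   18.56] w 0.44320499087266607 t 10.675
dpos [-0.0326 -0.0005 -0.0022] turn [ 0.001   0.0068 -0.0013]
scene n 436 s [-0.07778585  0.11392792] w [-0.01898348  0.02272856] z [0.0733053  0.09878346]
  seg -0.06 wmid 0.0075 wr [-0.019  0.034] ztop 0.0975
  seg -0.021 wmid -0.0025 wr [-0.0211  0.0161] ztop 0.0994
  seg 0.011 wmid 0.0028 wr [-0.0162  0.0217] ztop 0.0971
  seg 0.09 wmid 0.0061 wr [-0.014   0.0262] ztop 0.0988
top n 343 s [-0.0796468   0.11761596] w [-0.02806994  0.01957632] z [0.06599003 0.09804987]
  seg -0.06 wmid -0.0059 wr [-0.0318  0.0201] ztop 0.0977
  seg -0.038 wmid -0.0099 wr [-0.0179 -0.0019] ztop 0.0965
```

View pics/stop.png

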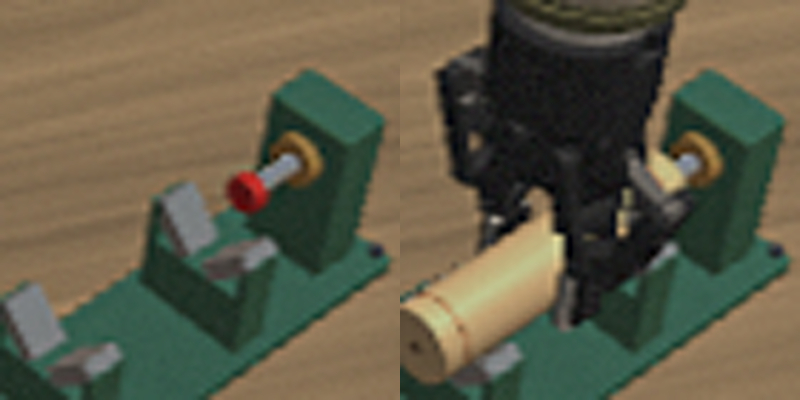

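The stop sits deep in its collar: the red button is now hidden behind the blank's end near (670,170), with little rod showing. Force climbed sharply over the last step, so the hard end is reached. I'll trim the side load and the pitch.

Scaled: -0.0004 m / 0.8 = -0.0005, 0.0003 m / 0.8 = 0.0004, 0.003 rad / 2 = 0.0015.

move_arm --plan '[{"delta_pos":[0.0004,-0.0005,-0.0001],"turn":[0,0.0015,0],"fingers":1},{"delta_pos":[0.0004,-0.0005,-0.0001],"turn":[0,0.0015,0],"fingers":1},{"delta_pos":[0.0004,-0.0005,-0.0001],"turn":[0,0.0015,0],"fingers":1},{"delta_pos":[0.0004,-0.0005,-0.0001],"turn":[0,0.0015,0],"fingers":1},{"delta_pos":[0.0004,-0.0005,-0.0001],"turn":[0,0.0015,0],"fingers":1},{"delta_pos":[0.0004,-0.0005,-0.0001],"turn":[0,0.0015,0],"fingers":1}]'

```text
clock: 11.52
position: [0.4589, 0.1744, 0.0646]
ee_rot: [0.538, 0.843, -0.0, 0.002]
ft_force: [6.9, -18.4, 14.1]
grip_width: 0.447
grasp_force: 82.1
```

```bash
python3 -c "
from m import *
o=get_obs();M=o['torque'][:2]@n;print('Mw',M,'resid',M+.208*(o['ft_force'][:2]@u))"
```

```text
TCP s,w,z 0.0026583115920258593 -0.0005914860270395065 0.0646485014211308 F s,w,z -19.64718573372496 1.5185302303285368 14.083777538560707 M [-3.65675639 -1.47528596  0.12749984]
pos [0.4589 0.1744 0.0646] F [  6.93 -18.45  14.08] w 0.4472294040439911 t 11.525
dpos [-0.0327 -0.0005 -0.0022] turn [ 0.002   0.0038 -0.0015]
Mw 3.9376295817285687 resid -0.14898505088622294
```

move_arm --plan '[{"delta_pos":[0,0,0],"turn":[0,0,0],"fingers":1},{"delta_pos":[0,0,0],"turn":[0,0,0],"fingers":1},{"delta_pos":[0,0,0],"turn":[0,0,0],"fingers":1},{"delta_pos":[0,0,0],"turn":[0,0,0],"fingers":1},{"delta_pos":[0,0,0],"turn":[0,0,0],"fingers":1},{"delta_pos":[0,0,0],"turn":[0,0,0],"fingers":1},{"delta_pos":[0,0,0],"turn":[0,0,0],"fingers":1},{"delta_pos":[0,0,0],"turn":[0,0,0],"fingers":1}]'

```text
clock: 12.52
position: [0.4589, 0.1743, 0.0646]
ee_rot: [0.538, 0.843, -0.0, 0.002]
ft_force: [7.7, -18.7, 14.3]
grip_width: 0.446
grasp_force: 82.1
```

```bash
python3 -c "
from m import *
F=o['ft_force'];s=F[:2]@u;w=F[:2]@n
if s<-14 and 9<F[2]<22 and abs(w)<5: print(hand_in())"
```

```text
TCP s,w,z 0.002616995746752303 -0.0005815412480835012 0.06462819117446195 F s,w,z -20.170823320258627 0.9372067905791042 14.252571808421305 M [-3.62437289 -1.43145666  0.15810841]
pos [0.4589 0.1743 0.0646] F [  7.68 -18.68  14.25] w 0.4456614290541018 t 12.525
dpos [-0.0326 -0.0005 -0.0022] turn [ 0.0019  0.0038 -0.0016]
the job is handed in; nothing more can be done
None
```

I handed the job in at 12.5 s with the blank still gripped in the V-cradle, pressed down at about 14 N and pushed along the V at about 20 N; force and position readings put the stop at its hard end, though the button itself was hidden from the cameras.

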